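# Complete the tee set from the forming die

### The arm

A 6-joint arm with a two-finger parallel gripper is mounted at the origin on the work surface. World frame = base frame: x ahead of the robot, y to its left, z up, the work surface at z = 0. Lengths are in m, angles in degrees, forces in N, time in s.
With the tool pointing down it reaches from about 0.325 to 0.85 m from the base axis. Payload 15.5 kg.
Tool frame: the origin (TCP) lies midway between the tips of the shut fingers; the grasp point (between the pads) lies 19 mm behind it; z points along the fingers, y is the line along which they close (so a half turn about z gives the same grasp; the last joint's range is limited). The gripper opens to 91 mm and grips with 3 to 60 N. Pads are 32 mm wide; open, the fingers measure 118 mm over their backs; the gripper's body (76 mm by 178 mm) begins 60 mm behind the grasp point.
Start: joints at [69.586, 28.281, 77.091, -0, 74.628, -5.472], TCP at [0.161, 0.604, 0.189] pointing down, gripper open.
Joint ranges: [-166.48, 166.48], [-47.26, 123.95], [12.59, 153.08], [-70.14, 250.14], [6.76, 159.57], [-176.63, 176.63]. Speed limits (degrees/s): [108.29, 108.29, 147.25, 172.46, 172.46, 172.46].

### API

Orientations are given as a 3x3 rotation matrix whose columns are the frame's x, y, z axes.
In Python, from bench import ctrl gives the robot as it stands. The module is installed in compiled form; this text tells all that it offers. Calls block until the motion is done:
- ctrl.goto(position, orientation): joint-space move of the TCP to a pose.
- ctrl.move_l(position, vel=0.15, ori=None, contact_N=None): straight line of the TCP; ori=None keeps the orientation; vel is the mean speed in m/s. With contact_N (N) it stops when the force on the tool has changed by that much, and returns True; else False.
- ctrl.movej(angles): joint-space move.
- ctrl.command_gripper(opening): opening from 0.0 (shut) to 1.0 (fully open); the grip force is fixed at half the most; returns when the fingers have stopped.
- ctrl.sleep(seconds).
- ctrl.ik(position, orientation): joint angles nearest the present ones, or None.
- ctrl.read_camera(name): name is "scene" or "side" or "wrist"; returns the picture (384x512x3 uint8, blue, green, red); there is no depth.
- ctrl.camera_params(name): a dict with "fx", "fy", "cx", "cy" (pixels), "pose" (4x4, takes a point from camera to world coordinates); the wrist camera has in their place "T_tool_cam" (4x4, takes a point from camera to tool coordinates, whose origin is the TCP and whose axes are the flange's). Camera axes: x right, y up, looking along -z (the intrinsics and any distortion apply to the point x, -y, -z); pixel columns grow to the right and rows downward; lengths in m; the calibration is good to about 2 mm. A picture is of the moment at which its call begins: read the wrist's pose just before it. camera_params takes no time and is no camera call.
A pose or a line that the arm cannot do raises ctrl.MotionError and nothing moves.
- ctrl.sign_off(): hands the job in; it is judged then, once.
Readings, each from a call of its own:
- ctrl.current_t(): time.
- ctrl.current_q(): joint angles.
- ctrl.current_dq(): joint speeds.
- ctrl.current_effort(): joint torques, N m.
- ctrl.current_tool_pos(): TCP position.
- ctrl.current_eef_rot(): TCP orientation.
- ctrl.current_contact_force(): force on the tool from outside, world axes, zero at the start.
- ctrl.current_wrist_torque(): the same for the moment, N m.
- ctrl.current_grip_width(): opening from 0.0 (shut) to 1.0 (fully open).
- ctrl.current_grasp_force(): force on a finger pad.
Only numpy, scipy, OpenCV 4.12 (cv2) and the standard library are available. Lean on these libraries where they do the work, as an engineer would, in place of code of your own. Each camera call takes 0.05 s, during which the arm holds its last target. There are 200 camera calls.

### The job

The yellow tray on the green mat is to hold a set of one copper and one steel tee, but one of the two is missing. Lift the tee that it lacks out of the sloping open die and set it down, without dropping it, in the middle of that tray's empty pocket: lying flat, square in the pocket, with its stub pointing the same way as its neighbour's. Leave the other tee in the die, and do not disturb the other tees, tools and containers on the bench.

Things in the scene. Friction and masses are not known exactly. Their poses are not given: they have to be found in the camera images.
- die: fixed lower half of a two-cavity forming die on an angle plate, 250 mm wide, face sloping up along its +x at 32 degrees (0.56 rad): normal (-0.53, 0, 0.85). Origin on the bench below the cavities. The face reaches 60 mm down and 90 mm up the slope from the runs. T cavities 6 mm deep, runs along die y, stubs up the slope, so a tee's axis is 7 mm above the face
- cavity0 (a point): floor of the die's cavity on its -y side, below the run's middle, 70 mm above the bench; axes as the die
- cavity1 (a point): the same for the cavity on the +y side, 124 mm away
- punch0 (a point): middle of the top of the fixed blue block (counter-punch) up the slope from cavity0: 32 mm along the slope, 20 mm wide, standing 26 mm above the face, its rod's tip 12 mm beyond the stub. Beside both blocks, at the die's upper corners, are guide pillars 16 mm in diameter and 38 mm high
- punch1 (a point): the same for cavity1
- die_copper: Copper-coloured copper tee: tube (run) 26 mm dia, 100 mm long, with a stub of the same dia at mid-length, stub end 24 mm from the run's axis. Origin on the underside below the run's middle, 13 mm under its axis; y along the run, x along the stub, z up when flat. 160 g. Lies in a die cavity at the start. Pinch it across the run beside the stub, e.g. 33 mm from the middle.
- die_steel: Grey steel tee: tube (run) 26 mm dia, 100 mm long, with a stub of the same dia at mid-length, stub end 24 mm from the run's axis. Origin on the underside below the run's middle, 13 mm under its axis; y along the run, x along the stub, z up when flat. 160 g. Lies in a die cavity at the start. Pinch it across the run beside the stub, e.g. 33 mm from the middle.
- die_copper_stub (a point): centre of the stub's end on die_copper
- die_steel_stub (a point): centre of the stub's end on die_steel
- kit_copper: Copper-coloured copper tee: tube (run) 26 mm dia, 100 mm long, with a stub of the same dia at mid-length, stub end 24 mm from the run's axis. Origin on the underside below the run's middle, 13 mm under its axis; y along the run, x along the stub, z up when flat. 160 g. Lies in tray_p from the start; not to be disturbed.
- kit_steel: Grey steel tee: tube (run) 26 mm dia, 100 mm long, with a stub of the same dia at mid-length, stub end 24 mm from the run's axis. Origin on the underside below the run's middle, 13 mm under its axis; y along the run, x along the stub, z up when flat. 160 g. Lies in tray_q from the start; not to be disturbed.
- tray_p: yellow plastic set tray, 183 x 134 mm and 24 mm high, walls and floor 5 mm, with a cross wall that makes two pockets each 84 mm (tray x) by 124 mm (tray y): the near pocket at -x, the far one at +x, centred 44.5 mm from the tray's origin. Origin under its centre; fixed on one of two mats. Holds one copper tee in its near pocket; the other pocket is empty.
- tray_q: yellow plastic set tray, 183 x 134 mm and 24 mm high, walls and floor 5 mm, with a cross wall that makes two pockets each 84 mm (tray x) by 124 mm (tray y): the near pocket at -x, the far one at +x, centred 44.5 mm from the tray's origin. Origin under its centre; fixed on one of two mats. Holds one steel tee in its far pocket; the other pocket is empty.
- green_mat: green mat, 230 x 180 x 3 mm, origin under its centre, with the tray to be completed on it
- grey_mat: dark grey mat, 230 x 180 x 3 mm, on the die's other side, with the tray that is not wanted now
- offcut: bystander: upright steel tube offcut, 36 mm across, 60 mm high, at the back
- wrench: bystander: steel wrench, about 0.18 m long, lying
- hammer: bystander: hammer, lying
- driver: bystander: screwdriver with an orange handle, lying
- brush: bystander: brush, lying
- pot: bystander: blue plastic cup, 72 mm across, 80 mm high
Things that resemble listed ones, but are neither listed nor needed, are in the scene too. What is shaped like the die_steel but blue or turquoise is not meant. What is shaped like the tray_q but white is not meant.

How it is judged:
By the outcome, as a careful person would: the job done as asked, in the order asked, and still so for the second after the job is handed in, with the robot touching nothing.
It also fails if it takes over 45 s, if anything falls off the work surface, if the arm or the gripper's body presses on something with over 40 N, if the wrist force passes 120 N, or if a joint passes its speed limit or range.

## Working session

There is one attempt and no reset: what is moved stays moved. The work goes in short steps, each a Python script; the robot and the scene stay as the last script left them, time stands still between calls to the robot, and variables do not carry over. Pictures are saved under pics/ and viewed, at most 10 in all, crops included, and the job is handed in when it is done.

```bash
mkdir -p pics; ls; python3 - <<'E'
from bench import ctrl
import cv2,numpy as np
a=ctrl.read_camera("scene");b=ctrl.read_camera("side")
cv2.imwrite("pics/scene.png",a);cv2.imwrite("pics/side.png",b)
np.set_printoptions(precision=4,suppress=True)
for n in("scene","side","wrist"):print(n,ctrl.camera_params(n))
print(ctrl.current_t(),ctrl.current_eef_rot())
E
```

```text
pics
scene {'fx': 398.9901227348913, 'fy': 398.9901227348913, 'cx': 255.4273886170929, 'cy': 189.22154822846298, 'pose': array([[ 0.567 , -0.6755,  0.4714,  1.1924],
       [ 0.8236,  0.4539, -0.3401, -0.4577],
       [ 0.0158,  0.5811,  0.8137,  1.2967],
       [ 0.    ,  0.    ,  0.    ,  1.    ]])}
side {'fx': 349.85695024234786, 'fy': 349.85695024234786, 'cx': 251.85154881990644, 'cy': 195.5833565499525, 'pose': array([[-0.7601,  0.3409, -0.5532, -0.3429],
       [-0.6498, -0.3914,  0.6516,  1.0818],
       [ 0.0056,  0.8548,  0.519 ,  0.8913],
       [ 0.    ,  0.    ,  0.    ,  1.    ]])}
wrist {'fx': 269.7512833018877, 'fy': 269.7512833018877, 'cx': 251.16703471560146, 'cy': 186.9024041310828, 'T_tool_cam': array([[ 0.    ,  0.962 ,  0.273 ,  0.0774],
       [ 1.    ,  0.0002, -0.0008, -0.0001],
       [-0.0008,  0.273 , -0.962 , -0.1961],
       [ 0.    ,  0.    ,  0.    ,  1.    ]])}
0.1 [[-0.9662  0.2579 -0.0004]
 [ 0.2579  0.9662 -0.001 ]
 [ 0.0001 -0.0011 -1.    ]]
```

View pics/scene.png

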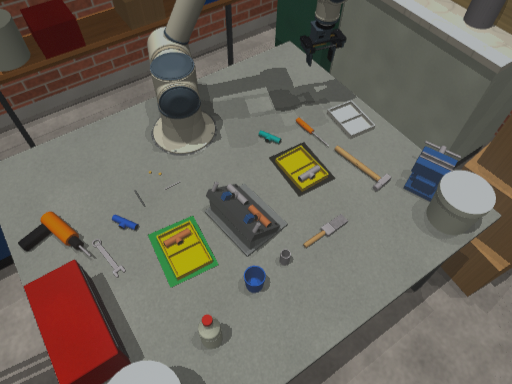

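View pics/side.png

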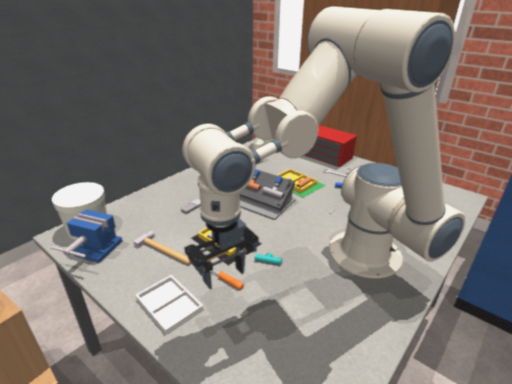

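The green mat (182,250) carries a tray with a copper tee in it, so the steel tee is wanted. The candidates for it are:
- the grey tee in the die at scene (238,193)
- the copper tee in the die at (260,215)
- the grey tee in the grey-mat tray at (309,174), not to be touched
- the turquoise (269,137) and blue (124,222) lookalikes

I choose the grey one in the die. Next are rough positions, then wrist views.

```bash
cat > h.py <<'E'
from bench import ctrl
import cv2,numpy as np
np.set_printoptions(precision=4,suppress=True)
def wpose():
    T=np.eye(4);T[:3,:3]=ctrl.current_eef_rot();T[:3,3]=ctrl.current_tool_pos()
    return T@ctrl.camera_params("wrist")["T_tool_cam"]
def ray(P,K,px):
    px=np.atleast_2d(px).astype(float)
    d=np.c_[(px[:,0]-K["cx"])/K["fx"],-(px[:,1]-K["cy"])/K["fy"],-np.ones(len(px))]@P[:3,:3].T
    return P[:3,3],d/np.linalg.norm(d,axis=1)[:,None]
def onplane(P,K,px,z=0.,n=(0,0,1),p0=None):
    o,d=ray(P,K,px);n=np.array(n,float);p0=np.array([0,0,z]) if p0 is None else np.array(p0)
    return o+d*(((p0-o)@n)/(d@n))[:,None]
def tri(rays):  # list of (o,d); returns point, miss distances
    A=sum(np.eye(3)-np.outer(d,d) for o,d in rays);b=sum((np.eye(3)-np.outer(d,d))@o for o,d in rays)
    x=np.linalg.solve(A,b);return x,[np.linalg.norm((np.eye(3)-np.outer(d,d))@(x-o)) for o,d in rays]
def proj(P,K,X):
    c=(np.atleast_2d(X)-P[:3,3])@P[:3,:3]
    return np.c_[K["cx"]+K["fx"]*c[:,0]/-c[:,2],K["cy"]-K["fy"]*c[:,1]/-c[:,2]]
def snap(name):
    P=wpose();im=ctrl.read_camera("wrist");cv2.imwrite(f"pics/{name}.png",im);np.save(f"pics/{name}.npy",P);return P,im
def down(yaw): # tool x at yaw, z down
    c,s=np.cos(np.radians(yaw)),np.sin(np.radians(yaw))
    return np.array([[c,s,0],[s,-c,0],[0,0,-1.]])
E
python3 - <<'E'
from h import *
K=ctrl.camera_params("scene");P=K["pose"]
for n,p,z in[("steel",(238,193),.08),("copper",(260,215),.08),("kitcopper",(177,238),.02),("mat",(182,250),0),("die",(245,215),.05),("matcorners",(149,235),0),("",(192,217),0),("",(217,264),0),("",(181,284),0),("punch",(227,197),.1),("punch",(254,225),.1)]:print(n,onplane(P,K,p,z))
E
```

```text
steel [[ 0.4656 -0.0127  0.08  ]]
copper [[0.5901 0.0001 0.08  ]]
kitcopper [[ 0.473  -0.2812  0.02  ]]
mat [[ 0.515  -0.2866  0.    ]]
die [[ 0.5445 -0.0343  0.05  ]]
matcorners [[ 0.3933 -0.3575  0.    ]]
 [[ 0.4136 -0.1889  0.    ]]
 [[ 0.632  -0.2111  0.    ]]
 [[ 0.6264 -0.3509  0.    ]]
punch [[ 0.4701 -0.0629  0.1   ]]
punch [[ 0.6218 -0.048   0.1   ]]
```

```bash
python3 - <<'E'
from h import *
ctrl.goto([0.47,0.03,0.27],down(90));snap("d0")
ctrl.move_l([0.59,0.03,0.27],.25);snap("d1")
ctrl.move_l([0.58,-0.26,0.25],.35);snap("t1")
ctrl.move_l([0.45,-0.26,0.25],.25);snap("t0")
print(ctrl.current_t(),ctrl.current_q())
ims=[cv2.imread(f"pics/{n}.png") for n in("d0","d1","t0","t1")]
m=np.vstack([np.hstack(ims[:2]),np.hstack(ims[2:])])
cv2.imwrite("pics/mos.png",cv2.resize(m,(800,600),interpolation=cv2.INTER_AREA))
E
```

```text
4.925 [-36.5062  16.3692  86.545    0.0118  77.0293 -36.5682]
```

View pics/mos.png

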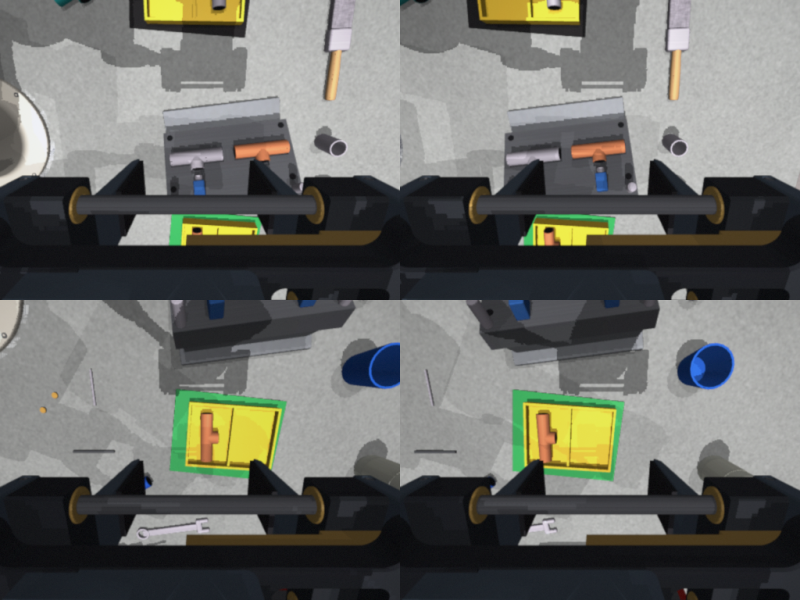

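Picture tiles (0.78 scale): the top row shows the steel tee at (195,155)/(535,157), stub up the slope with its blue punch beyond. The copper tee is at (262,148). The bottom row shows the tray on the green mat, with the copper tee at left (near pocket), its stub to the right (world +x), and the right pocket empty. Next is a close crop.

```bash
python3 - <<'E'
import cv2,numpy as np
d0,d1,t0,t1=[cv2.imread(f"pics/{n}.png") for n in("d0","d1","t0","t1")]
def c(im,x,y,w,h,W,H):
    o=cv2.resize(im[y:y+h,x:x+w],(W,H),interpolation=cv2.INTER_CUBIC)
    for k in range(0,w,10): cv2.line(o,(int(k*W/w),0),(int(k*W/w),4 if k%50 else 10),(255,0,255),1)
    for k in range(0,h,10): cv2.line(o,(0,int(k*H/h)),(4 if k%50 else 10,int(k*H/h)),(255,0,255),1)
    return o
m=np.vstack([np.hstack([c(d0,200,165,100,75,400,300),c(d1,120,165,100,75,400,300)]),np.hstack([c(t0,215,115,160,120,400,300),c(t1,135,115,160,120,400,300)])])
cv2.imwrite("pics/crop.png",m)
for im,(x,y) in((d0,(250,198)),(d1,(173,201))):
    print(cv2.cvtColor(im[y-14:y+30:3,x-45:x+45:6],cv2.COLOR_BGR2HSV)[:,:,2])
E
```

```text
[[179 103 106  99  98  97  95  93  81  79  67  66  65  77  95]
 [165 104 106  96  88  69  68  67  65  52  54  61  57  71  94]
 [151  95  91  55  55  56  53  52  54  55  65  76  87  98  94]
 [154  95  90  55  56  58  71  84  94 105 115 123 132 148  94]
 [153  99  92 104 120 135 147 157 167 154 162 167 172 176  94]
 [158  95 122 147 155 165 174 177 180 186 190 193 196 198  93]
 [155 103 149 185 187 192 195 182 164 198 193 192 192 198  94]
 [159 111 136 193 194 194 207 171 180 170 161 165 139 122  94]
 [150 114 109 188 185 179 174 175 192 112  67  74  76  94  95]
 [158 122  92 138 112  81  69 178 187 114  82  82  84  94  96]
 [159 134  87  81  86  88  89 176 141  96  84  86  84  94  95]
 [159 138  89  89  88  88  88  67  48  56  83  83  83  90  97]
 [153 146  90  91  88  89  88  75  61  61  81  85  82  88  97]
 [151 147  89  89  90  91  91 101  85  58  85  82  85  85  97]
 [154 151  90  64  93  93  92  89 174  60  84  83  84  83  98]]
[[173 115  97  83  85  67  67  59  53  52  50  64  58  86 100]
 [174 114  98  69  68  65  64  52  52  62  73  88  99  64  89]
 [151 105  97  67  68  79  78  91 102 114 122 131 146  59  89]
 [149 103 100 118 132 146 135 143 152 159 165 170 189  55  91]
 [150  97 168 177 186 195 171 172 181 186 191 193 215  52  89]
 [152  90 205 208 213 211 189 163 188 191 190 190 202  52  89]
 [151  87 186 189 189 189 160 128  50 128 164 149 119  66  88]
 [153  85 183 181 178 171 144  51  33  19  67  74  81  89  87]
 [156  84 145 119  87  66  56  52  19  18  79  80  80  89  89]
 [176  85  76  76  78  75  48  39  18  16  82  84  85  89  87]
 [176  96  91  87  80  47  46  22  12  15  80  81  90  91  91]
 [181  97  95  94  79  45  45  19  14  13  83  81  91  89  89]
 [172  95  91  95  46  47  36  19  11  15  82  83  91  90  90]
 [172  96  80  59  45  47  18  16  16  16  83  82  89  89  89]
 [175  99  70  45  44  43  21  12  11  12  81  81  88  88  87]]
```

View pics/crop.png

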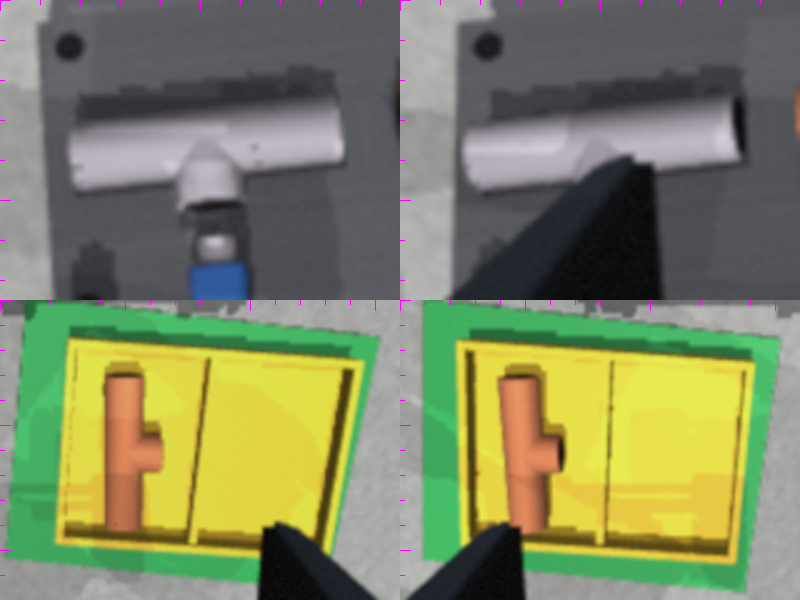

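The crop (upper tiles 4x from (200,165)/(120,165), lower tiles 2.5x from (215,115)/(135,115)) confirms the choice. The grey tee is in the cavity, its run ends near d0 (218,205)/(285,199) and d1 (137,205)/(205,197), stub facing the blue punch. The tray's far pocket is empty. Next I triangulate, then take views centred over the tray.

```bash
python3 - <<'E'
from h import *
K=ctrl.camera_params("wrist")
P={n:np.load(f"pics/{n}.npy") for n in("d0","d1","t0","t1")}
def T(a,pa,b,pb):
    r=[ray(P[a],K,pa),ray(P[b],K,pb)];return tri([(o,d[0]) for o,d in r])
L=T("d0",(218,205),"d1",(137,205));R=T("d0",(285,199.2),"d1",(205,197))
print("steel ends",L,R,np.linalg.norm(L[0]-R[0]),(L[0]+R[0])/2,np.degrees(np.arctan2(*(R[0]-L[0])[[1,0]])))
print("rim TL",T("t0",(243,131),"t1",(157.8,131)));print("rim TR",T("t0",(359.8,139),"t1",(277,139)))
ctrl.move_l([0.51,-0.365,0.22],.3)
for n,x in(("t2",.51),("t3",.57)):
    if n=="t3":ctrl.move_l([x,-0.365,0.22],.2)
    snap(n)
print(ctrl.current_t())
a,b=[cv2.imread(f"pics/{n}.png")[20:240] for n in("t2","t3")]
cv2.imwrite("pics/tv.png",np.hstack([a[:,100:430],b[:,60:390]]))
E
```

```text
steel ends (array([ 0.4209, -0.0267,  0.0898]), [np.float64(7.686798961948179e-05), np.float64(7.686798961945429e-05)]) (array([ 0.5205, -0.0182,  0.0827]), [np.float64(0.0015485087587448446), np.float64(0.0015485087587448427)]) 0.10020841310139394 [ 0.4707 -0.0224  0.0862] 4.889479284591975
rim TL (array([ 0.4383, -0.2116,  0.0299]), [np.float64(0.0005257040174087427), np.float64(0.0005257040174087656)])
rim TR (array([ 0.6201, -0.2243,  0.0217]), [np.float64(0.0005468555708742824), np.float64(0.0005468555708743332)])
6.0417
```

View pics/tv.png

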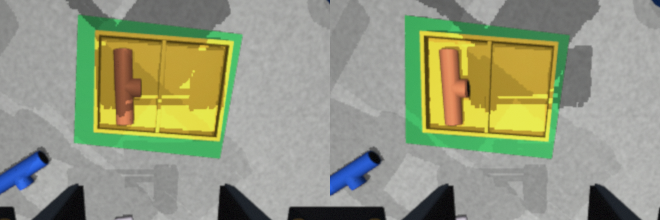

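The two tray views (crops from (100,20) and (60,20)) show the whole rim clear of the fingers, at about x 95-235, y 30-142 in the crop. The copper tee's run is at left and its stub points right.

```bash
cat > tray.py <<'E'
from h import *
from collections import defaultdict
K=ctrl.camera_params("wrist")
def quad(mask):
    cs,_=cv2.findContours(mask,cv2.RETR_EXTERNAL,cv2.CHAIN_APPROX_NONE);c=max(cs,key=cv2.contourArea)
    b=cv2.boxPoints(cv2.minAreaRect(c));b=b[np.argsort(np.arctan2(*(b-b.mean(0)).T[::-1]))] # TL,TR,BR,BL
    pts=c[:,0].astype(float);lines=[]
    for i in range(4):
        p,q=b[i],b[(i+1)%4];u=(q-p)/np.linalg.norm(q-p);s=(pts-p)@u/np.linalg.norm(q-p);d=abs((pts-p)@[-u[1],u[0]])
        w=pts[(s>.1)&(s<.9)&(d<8)];vx,vy,x,y=cv2.fitLine(w.astype(np.float32),cv2.DIST_HUBER,0,.01,.01)[:,0]
        n=np.array([-vy,vx]);m=n@[x,y];s=np.sign(m-n@b.mean(0));lines.append((n,m+s*.5)) # half pixel outwards
    return np.array([np.linalg.solve(np.array([lines[i-1][0],lines[i][0]]),[lines[i-1][1],lines[i][1]]) for i in range(4)])
def run(n,z=.027):
    P=np.load(f"pics/{n}.npy");im=cv2.imread(f"pics/{n}.png");h=cv2.cvtColor(im,cv2.COLOR_BGR2HSV)
    h[250:]=0
    ye=cv2.inRange(h,(17,90,50),(36,255,255));q=quad(cv2.morphologyEx(ye,cv2.MORPH_CLOSE,np.ones((3,3))))
    X=onplane(P,K,q,z);e=X[[1,2,3,0]]-X
    ex=(e[0]-e[2])/2;ey=(e[3]-e[1])/2
    print(n,q.round(1).tolist(),"centre",X.mean(0),"sides",np.linalg.norm(ex),np.linalg.norm(ey),"yaw",np.degrees(np.arctan2(ex[1],ex[0])),np.degrees(np.arctan2(ey[1],ey[0]))-90)
    m=cv2.inRange(h,(3,60,40),(14,200,255));poly=np.zeros_like(m);cv2.fillPoly(poly,[q.astype(int)],255);m&=poly
    c=max(cv2.findContours(m,0,1)[0],key=cv2.contourArea)[:,0]
    C=onplane(P,K,c,.021)[:,:2];yaw=np.arctan2(ex[1],ex[0]);r=np.array([[np.cos(yaw),np.sin(yaw)],[-np.sin(yaw),np.cos(yaw)]])
    l=(C-X.mean(0)[:2])@r.T;print("  copper in tray frame",l.min(0),l.max(0))
    return q,P,X
if __name__=="__main__":
    a=run("t2");b=run("t3")
    for i in range(4):print(tri([(lambda o,d:(o,d[0]))(*ray(s[1],K,s[0][i])) for s in(a,b)])[0])
E
python3 tray.py
```

```text
t2 [[194.89999389648438, 49.400001525878906], [333.29998779296875, 60.5], [319.0, 160.60000610351562], [193.1999969482422, 151.5]] centre [ 0.5227 -0.2842  0.027 ] sides 0.18258113421576594 0.13406934742536225 yaw -4.135325989411674 -4.235723515295277
  copper in tray frame [-0.0662 -0.0544] [-0.0276  0.0473]
t3 [[149.10000610351562, 50.099998474121094], [288.29998779296875, 61.20000076293945], [277.70001220703125, 160.5], [152.5, 152.1999969482422]] centre [ 0.5229 -0.2842  0.027 ] sides 0.18279706106486185 0.1341161378869334 yaw -3.920027885146763 -4.083552638693234
  copper in tray frame [-0.0664 -0.0551] [-0.0274  0.0482]
[ 0.4374 -0.2115  0.0307]
[ 0.6198 -0.2232  0.0228]
[ 0.609  -0.3574  0.0265]
[ 0.4256 -0.3455  0.0221]
```

Tray: centre (0.5228,-0.2842), yaw -4.1°, and its sides match the text. The neighbour's stub points to tray +x and it sits bbox-centred in its pocket. Next come two close views normal to the die face.

```bash
cat > die.py <<'E'
from h import *
def axes(yaw):
    a=np.radians(yaw);dy=np.array([np.cos(a),np.sin(a),0]);dx=np.array([np.sin(a),-np.cos(a),0]);t=np.radians(32)
    n=-np.sin(t)*dx+np.cos(t)*np.array([0,0,1]);s=np.cos(t)*dx+np.sin(t)*np.array([0,0,1]);return s,dy,n
def Rg(yaw):
    s,dy,n=axes(yaw);return np.c_[dy,s,-n]
E
python3 - <<'E'
from die import *
s,dy,n=axes(4.9);R=Rg(4.9);M=np.array([.4707,-.0215,.083])
A=M-.060*dy+.085*n-.035*s;B=A+.06*s;G=M+.033*dy-.005*n
for p in(A,B,G,G+.1*n):print(p,ctrl.ik(p,R))
yw=-4.1+90
print("place",ctrl.ik([.56,-.25,.03],down(yw)))
try:
    ctrl.move_l([.53,-.2,.34],.35);ctrl.goto(A+.04*n,R);ctrl.move_l(A,.2);snap("g0");ctrl.move_l(B,.2);snap("g1")
except ctrl.MotionError as e:print(e)
print(ctrl.current_t(),ctrl.current_q(),ctrl.current_contact_force())
cv2.imwrite("pics/gv.png",np.hstack([cv2.imread(f"pics/{k}.png")[0:300,56:456] for k in("g0","g1")]))
E
```

```text
[0.4045 0.0478 0.1365] [ 25.1159  24.363  107.1616 -33.3251  64.8422 129.088 ]
[ 0.4089 -0.0029  0.1683] [ 18.8514  19.886  107.9402 -34.5031  65.2181 122.4   ]
[ 0.5038 -0.0213  0.0788] [ 13.5163  33.3206 101.9045 -38.7139  56.9005 123.7706]
[0.4993 0.0315 0.1636] [ 19.207   26.8279  95.4553 -33.1262  69.9868 119.3262]
place [-29.6344  37.8769  87.7181  -0.      54.405  -25.5344]
10.0667 [ 18.8936  19.847  107.8968 -34.47    65.2436 122.4299] [-0.0953  0.614  -0.4557]
```

View pics/gv.png

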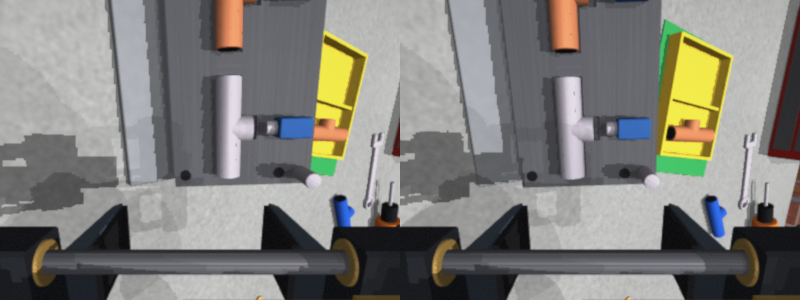

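Both close views are clear. The steel run spans x 216-242, y 74-178 in g0's crop (offset +56) and x 558-584 in g1's, with the stub at right toward the blue punch.

```bash
cat > tee.py <<'E'
from die import *
K=ctrl.camera_params("wrist")
def meas(n,seed,thr=125):
    im=cv2.imread(f"pics/{n}.png");P=np.load(f"pics/{n}.npy");g=cv2.cvtColor(im,cv2.COLOR_BGR2HSV)
    m=cv2.inRange(g,(0,0,thr),(180,60,255));l=cv2.connectedComponents(m,connectivity=4)[1];m=l==l[seed[1],seed[0]]
    r=np.where(m.any(1))[0];rows=r[(r>r[0]+5)&(r<r[-1]-5)]
    x0=np.array([np.where(m[i])[0][0] for i in rows]);x1=np.array([np.where(m[i])[0][-1] for i in rows])
    ex=x1-x0;w=np.median(ex);k=abs(ex-w)<=2;st=rows[ex>w+6]
    f=np.polyfit(rows[k],(x0+x1)[k]/2,1)
    stx=x1[ex>w+6].max() if len(st) else None
    ends=np.array([[np.polyval(f,y),y] for y in(r[0]-.5,r[-1]+.5)])
    print(n,"w",w,"ends",ends.round(1).tolist(),"stub rows",st.min(),st.max(),"stub x",stx)
    return P,ends,np.array([stx+.5,(st.min()+st.max())/2])
if __name__=="__main__":
    a=meas("g0",(285,105));b=meas("g1",(226,105))
    E=[tri([(lambda o,d:(o,d[0]))(*ray(s[0],K,s[1][i])) for s in(a,b)]) for i in(0,1)]
    S=tri([(lambda o,d:(o,d[0]))(*ray(s[0],K,s[2])) for s in(a,b)])
    M=(E[0][0]+E[1][0])/2;d=E[0][0]-E[1][0]
    print(E,"mid",M,"len",np.linalg.norm(d),"yaw",np.degrees(np.arctan2(d[1],d[0])),"stub end",S,"stub vec",S[0]-M,(S[0]-M)@np.array(axes(4.9)).T)
E
python3 tee.py
```

```text
g0 w 19.0 ends [[287.8, 74.5], [286.2, 179.5]] stub rows 117 139 stub x 309
g1 w 20.0 ends [[225.0, 75.5], [230.6, 179.5]] stub rows 118 140 stub x 249
[(array([ 0.5199, -0.015 ,  0.0869]), [np.float64(0.00017495248202931458), np.float64(0.0001749524820293143)]), (array([ 0.4166, -0.0286,  0.0845]), [np.float64(0.0004192321785797738), np.float64(0.00041923217857979176)])] mid [ 0.4683 -0.0218  0.0857] len 0.10423009360665612 yaw 7.4963704540448495 stub end (array([ 0.4718, -0.0383,  0.1004]), [np.float64(6.538893549835729e-07), np.float64(6.538893549106016e-07)]) stub vec [ 0.0035 -0.0164  0.0147] [0.0219 0.0021 0.0037]
```

```bash
python3 - <<'E'
from h import *
for n,x in(("g0",288),("g1",228)):
    g=cv2.imread(f"pics/{n}.png").max(2)
    for y in(85,95,105,155,165,172):print(n,y,x-24,g[y,x-24:x+24])
    print(n,"col",[ (y,g[y,x]) for y in list(range(68,80))+list(range(172,186))])
E
```

```text
g0 85 264 [ 79  78  76  69  56  55  55  62  75  84  90  97 103 112 126 138 148 159
 170 187 201 215 223 226 229 230 229 229 228 225 222 220 215 182 121 113
 109 112 111 109 112 112 114 113 112 110 109 109]
g0 95 264 [ 81  80  76  69  64  57  56  63  76  85  90  99 108 120 130 140 150 162
 172 188 205 218 222 224 229 230 229 229 228 225 222 219 209 175 122 114
 110 110 111 112 112 114 117 114 112 110 109 110]
g0 105 264 [ 79  79  77  70  58  56  57  62  75  85  93 100 109 119 130 141 152 163
 176 191 205 220 227 229 230 230 230 229 228 225 221 219 200 155 116 111
 110 110 111 113 113 114 115 113 112 111 111 112]
g0 155 264 [ 79  79  78  74  58  57  56  58  72  89  97 107 114 126 142 157 167 181
 194 206 219 226 231 232 232 232 230 227 225 223 217 198 154 112 106 106
 105 105 106 106 110 111 109 105 107 108 108 110]
g0 165 264 [ 81  79  78  78  71  58  57  58  70  87 100 109 121 132 145 157 172 183
 195 207 219 226 231 233 232 232 229 227 224 222 215 192 143 110 106 107
 107 108 107 107 110 109 106 106 106 106 108 110]
g0 172 264 [ 83  80  78  74  67  63  57  60  69  89  98 108 120 132
[... 1810 characters left out ...]
99 109 123 141
 156 168 177 187 197 207 215 217 217 217 216 213 211 209 206 201 189 173
 134  83  84  95  94  96  99 103 105 106 108 105]
g1 col [(68, np.uint8(108)), (69, np.uint8(106)), (70, np.uint8(106)), (71, np.uint8(107)), (72, np.uint8(108)), (73, np.uint8(109)), (74, np.uint8(108)), (75, np.uint8(109)), (76, np.uint8(154)), (77, np.uint8(212)), (78, np.uint8(228)), (79, np.uint8(229)), (172, np.uint8(215)), (173, np.uint8(213)), (174, np.uint8(212)), (175, np.uint8(213)), (176, np.uint8(211)), (177, np.uint8(211)), (178, np.uint8(205)), (179, np.uint8(154)), (180, np.uint8(92)), (181, np.uint8(84)), (182, np.uint8(84)), (183, np.uint8(85)), (184, np.uint8(83)), (185, np.uint8(100))]
```

The shaded flank needs its own threshold: the left edge is where the shadow minimum rises through about 70, the right edge where it falls through 150.

```bash
cat > tee.py <<'E'
from die import *
K=ctrl.camera_params("wrist")
def meas(n,cx,y0,y1,skip):
    g=cv2.imread(f"pics/{n}.png").max(2).astype(float);P=np.load(f"pics/{n}.npy")
    ys,L,R=[],[],[]
    for y in range(int(y0)+4,int(y1)-3):
        if skip[0]<=y<=skip[1]:continue
        x=cx
        while g[y,x-1]>70:x-=1
        l=x-(g[y,x]-70)/(g[y,x]-g[y,x-1]);x=cx
        while g[y,x+1]>150:x+=1
        r=x+(g[y,x]-150)/(g[y,x]-g[y,x+1]);ys.append(y);L.append(l);R.append(r)
    def rob(v):
        v=np.array(v);t=np.array(ys);f=np.polyfit(t,v,1);k=abs(v-np.polyval(f,t))<1.2;return np.polyfit(t[k],v[k],1)
    fl,fr=rob(L),rob(R)
    e=np.array([[(np.polyval(fl,y)+np.polyval(fr,y))/2,y] for y in(y0,y1)]);print(n,"w",[np.polyval(fr,y)-np.polyval(fl,y) for y in(y0,y1)],e.round(2).tolist())
    return P,e
if __name__=="__main__":
    a=meas("g0",288,74.5,178.4,(108,148));b=meas("g1",228,75.9,179.5,(108,148))
    E=[tri([(lambda o,d:(o,d[0]))(*ray(s[0],K,s[1][i])) for s in(a,b)]) for i in(0,1)]
    M=(E[0][0]+E[1][0])/2;d=E[0][0]-E[1][0]
    print(E,"mid",M,"len",np.linalg.norm(d),"yaw",np.degrees(np.arctan2(d[1],d[0])))
    for P,e in(a,b):
        X=onplane(P,K,e,n=axes(5)[2],p0=M);d=X[0]-X[1];print("mono on face-parallel plane",X.mean(0),np.linalg.norm(d),np.degrees(np.arctan2(d[1],d[0])))
E
python3 tee.py
```

```text
g0 w [np.float64(26.265025224764372), np.float64(23.5820172756151)] [[284.66, 74.5], [283.79, 178.4]]
g1 w [np.float64(26.08397579800635), np.float64(23.161658789414815)] [[222.63, 75.9], [228.29, 179.5]]
[(array([ 0.5201, -0.0146,  0.0826]), [np.float64(1.954494403581164e-06), np.float64(1.954494403620631e-06)]), (array([ 0.4169, -0.0266,  0.0827]), [np.float64(0.00016997021279550466), np.float64(0.00016997021279554068)])] mid [ 0.4685 -0.0206  0.0827] len 0.10386503980636164 yaw 6.645634437566673
mono on face-parallel plane [ 0.4687 -0.0206  0.0827] 0.10357680844396681 6.138213164172461
mono on face-parallel plane [ 0.4686 -0.0206  0.0827] 0.1039305088021115 6.281578090418108
```

Steel run: middle (0.469,-0.0206), axis height 0.0825 (text 0.081), yaw 6.2°. Now the grasp on the inner side, approaching along the face normal.

```bash
python3 - <<'E'
from die import *
yaw=6.2;s,dy,n=axes(yaw);R=Rg(yaw);M=np.array([.4692,-.0206,.0822]);G=M+.033*dy
ctrl.move_l(G+.085*n,.2,ori=R)
ctrl.command_gripper(.55)
ctrl.move_l(G+.01*n,.12)
hit=ctrl.move_l(G-.007*n,.02,contact_N=5)
p=ctrl.current_tool_pos();h=(p-G)@n
print("hit",hit,"depth along n",h,ctrl.current_contact_force())
tip=max(h+.0015,-.0055)
ctrl.move_l(G+tip*n,.03)
f0=ctrl.current_contact_force()
ctrl.command_gripper(0)
print("f",f0,ctrl.current_contact_force(),"w",ctrl.current_grip_width()*91,"gf",ctrl.current_grasp_force(),(ctrl.current_tool_pos()-G)@np.array([s,dy,n]).T,ctrl.current_wrist_torque(),ctrl.current_t())
snap("gr");cv2.imwrite("pics/grv.png",cv2.imread("pics/gr.png"))
E
```

```text
hit False depth along n -0.006932696723130369 [-0.402  -0.1415 -0.0332]
f [-0.0621 -0.4958 -0.2481] [ 0.1697 -0.1312  0.1948] w 0.8514987042164742 gf 0.0 [-0.     -0.     -0.0054] [0.2568 0.2411 0.0517] 14.3417
```

The fingers shut on nothing, so I look before doing more.

```bash
python3 - <<'E'
from h import *
P=np.load("pics/gr.npy");K=ctrl.camera_params("wrist")
print("tcp",proj(P,K,ctrl.current_tool_pos()),"M",proj(P,K,[.4692,-.0206,.0822]),ctrl.current_grip_width(),ctrl.current_q())
a=cv2.imread("pics/gr.png");b=ctrl.read_camera("scene")
c=cv2.resize(b[160:270,170:300],(400,338),interpolation=cv2.INTER_CUBIC)
cv2.imwrite("pics/grv.png",np.hstack([a[:338,56:456],c]))
E
```

```text
tcp [[251.3417 213.3947]] M [[251.3484 254.8967]] 0.003326487631646891 [ 13.7846  33.1631 102.6997 -39.3458  55.9491 123.5786]
```

View pics/grv.png

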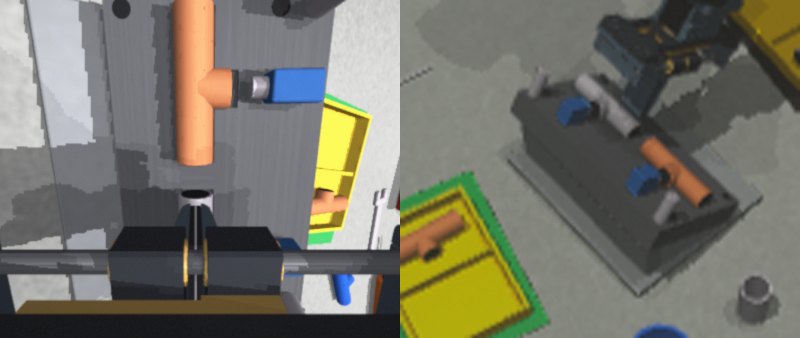

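The steel tee is unmoved (scene crop x 578-640, y 78-135), with the shut fingers behind its right end. In the wrist view its open end shows at (251,195), just ahead of the fingers. I check where the fingers should appear in the scene view.

```bash
python3 - <<'E'
from die import *
S=ctrl.camera_params("scene");s,dy,n=axes(6.2);M=np.array([.4692,-.0206,.0822]);t=ctrl.current_tool_pos()
print(t,ctrl.current_eef_rot())
im=ctrl.read_camera("scene");o=cv2.resize(im[160:240,200:290],(720,640)[:2],interpolation=cv2.INTER_CUBIC)[:600]
for q,c in((M-.05*dy,(0,255,0)),(M+.05*dy,(0,255,0)),(M+.024*s,(255,0,0)),(t,(0,0,255)),(t+.019*n,(0,0,255)),(t+.06*n,(255,0,255))):
    p=proj(S["pose"],S,q)[0];print(p);cv2.drawMarker(o,tuple(int(v) for v in((p-[200,160]+.5)*8)),c,0,16,2)
cv2.imwrite("pics/chk.png",o)
E
```

```text
[ 0.5023 -0.0199  0.0776] [[ 0.9941  0.0916  0.0572]
 [ 0.108  -0.8431 -0.5268]
 [ 0.      0.5299 -0.848 ]]
[228.3314 185.9372]
[245.4089 202.8971]
[232.3514 195.2531]
[241.844  201.0613]
[243.9166 197.1265]
[248.4795 188.4642]
```

View pics/chk.png

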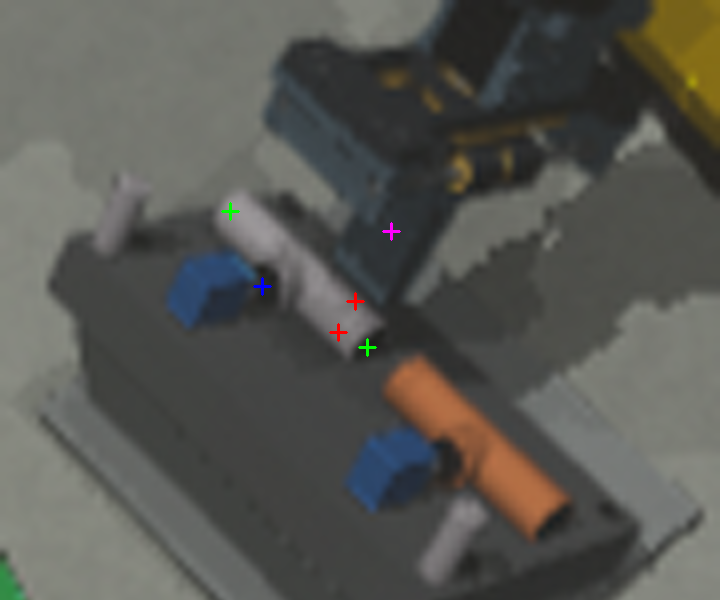

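The tee matches its markers, but the finger tips appear roughly 30 mm short of the reported TCP: they end near (365,283), while the TCP marker is at (338,331). They therefore shut above the tee. A gentle touch on the tee's top will measure the true tip.

```bash
python3 - <<'E'
from die import *
K=ctrl.camera_params("wrist");T=np.linalg.inv(K["T_tool_cam"])
for x in(.016,0,-.016):
    for z in(0,-.03):
        c=T@[x,0,z,1];print("tool x",x,"z",z,"row",K["cy"]-K["fy"]*c[1]/-c[2])
g=cv2.imread("pics/gr.png").max(2);print([(r,int(g[r,251]),int(g[r,243])) for r in range(184,236,2)])
s,dy,n=axes(6.2);G=np.array([.4692,-.0206,.0822])+.033*dy
hit=ctrl.move_l(G-.034*n,.03,contact_N=4)
print(hit,(ctrl.current_tool_pos()-G)@np.array([s,dy,n]).T,ctrl.current_contact_force(),ctrl.current_t())
E
```

```text
tool x 0.016 z 0 row 193.73321927684933
tool x 0.016 z -0.03 row 207.3721361803163
tool x 0 z 0 row 213.3905470008382
tool x 0 z -0.03 row 229.83701969880607
tool x -0.016 z 0 row 232.24549966308314
tool x -0.016 z -0.03 row 251.24204354896813
[(184, 116, 116), (186, 118, 118), (188, 116, 113), (190, 32, 42), (192, 20, 19), (194, 22, 21), (196, 23, 28), (198, 90, 99), (200, 201, 124), (202, 195, 119), (204, 192, 73), (206, 110, 57), (208, 103, 60), (210, 104, 59), (212, 104, 60), (214, 105, 59), (216, 104, 60), (218, 104, 59), (220, 104, 60), (222, 105, 60), (224, 107, 59), (226, 106, 58), (228, 106, 60), (230, 105, 58), (232, 105, 57), (234, 107, 56)]
True [-0.      0.0004 -0.0149] [-3.3605  7.447  11.8934] 14.9833
```

The contact confirms it: the tee's top was touched with the TCP at -14.9 mm, so the real tips are about 28 mm short of the reported TCP. I go down that much further and feel for the face.

```bash
python3 - <<'E'
from die import *
s,dy,n=axes(6.2);B=np.array([s,dy,n]).T;G=np.array([.4692,-.0206,.0822])+.033*dy
ctrl.move_l(G+.005*n,.1);ctrl.command_gripper(.5)
print("open",ctrl.current_grip_width())
hit=ctrl.move_l(G-.018*n,.06,contact_N=6)
if not hit: hit2=ctrl.move_l(G-.0345*n,.015,contact_N=4)
print(hit,hit2,(ctrl.current_tool_pos()-G)@B,ctrl.current_contact_force())
h=(ctrl.current_tool_pos()-G)@n
if not hit and h<-.027:
    if hit2:ctrl.move_l(G+(h+.0015)*n,.03)
    ctrl.command_gripper(0)
    print("w mm",ctrl.current_grip_width()*91,"gf",ctrl.current_grasp_force(),ctrl.current_contact_force(),(ctrl.current_tool_pos()-G)@B)
snap("gr2");print(ctrl.current_t())
E
```

```text
open 0.498366897732974
False True [-0.     -0.0001 -0.0345] [-0.4364  1.966   5.7631]
w mm 25.30988926165793 gf 29.97570902109146 [-0.6404 -1.8212  1.019 ] [ 0.0001 -0.0001 -0.0331]
18.5167
```

Gripped at 25.3 mm and 30 N with almost no side load. Lift along the normal, then carry it over the pocket.

```bash
python3 - <<'E'
from die import *
s,dy,n=axes(6.2);G=np.array([.4692,-.0206,.0822])+.033*dy
ctrl.move_l(G-.02*n,.03);ctrl.move_l(G+.06*n,.12)
print("w",ctrl.current_grip_width()*91,ctrl.current_grasp_force(),ctrl.current_contact_force(),ctrl.current_wrist_torque())
p=ctrl.current_tool_pos();p[2]=.26;ctrl.move_l(p,.2)
a=np.radians(-4.05);tx=np.array([np.cos(a),np.sin(a),0]);ty=np.array([-np.sin(a),np.cos(a),0])
Q=np.array([.5228,-.2842,0])+.039*tx+.033*ty;R=down(-4.05+90)
ctrl.goto(Q+[0,0,.2],R)
ctrl.sleep(.2)
snap("h0");im=ctrl.read_camera("scene");cv2.imwrite("pics/h_scene.png",im)
ctrl.move_l(Q+[0,0,.06],.2);snap("h1");im2=ctrl.read_camera("scene");cv2.imwrite("pics/h_scene2.png",im2);im3=ctrl.read_camera("side");cv2.imwrite("pics/h_side.png",im3)
print("w",ctrl.current_grip_width()*91,ctrl.current_grasp_force(),ctrl.current_contact_force(),ctrl.current_wrist_torque(),ctrl.current_t())
a=cv2.resize(im2[190:310,130:250],(400,400),interpolation=cv2.INTER_CUBIC);b=cv2.imread("pics/h1.png")
cv2.imwrite("pics/hv.png",np.hstack([a,np.vstack([b[:384,56:456],np.zeros((16,400,3),np.uint8)])]))
E
```

```text
w 25.541942468545777 29.971294105052948 [ 0.1133  0.1115 -1.5187] [ 0.3724  0.1964 -0.0334]
w 25.946256191582087 29.97119128704071 [-0.4444 -0.3382 -0.6021] [-0.0226  0.0295 -0.0178] 24.1167
```

View pics/hv.png

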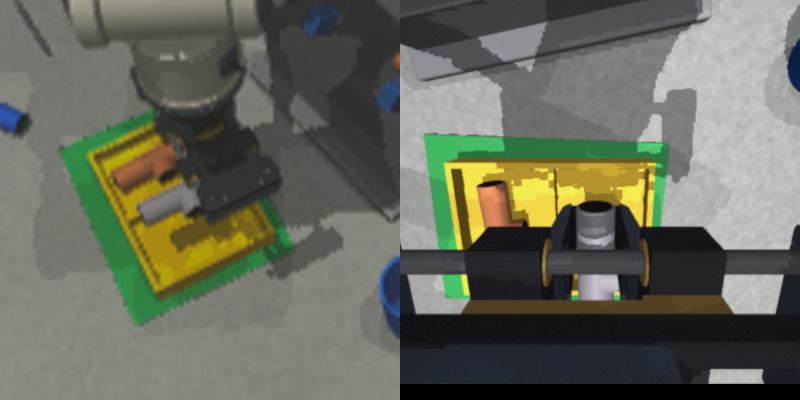

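The tee is held between the fingers, its bore end at wrist (253,206), with the stub to the right like its neighbour's. I check for droop from the end's pixel, then lower until it touches.

```bash
python3 - <<'E'
from h import *
K=ctrl.camera_params("wrist");T=np.linalg.inv(K["T_tool_cam"])
def pr(x,y,z):
    c=T@[x,y,z,1];return [round(K["cx"]+K["fx"]*c[0]/-c[2],1),round(K["cy"]-K["fy"]*c[1]/-c[2],1)]
for dz in(-.006,0,.006):
    print(dz,"end bottom/centre/top",[pr(.017,0,-.033+dz+k) for k in(.013,0,-.013)])
b=cv2.imread("pics/h1.png").max(2);print([(r,int(b[r,252])) for r in range(190,250,2)])
print(pr(.017,-.013,-.033),pr(.017,.013,-.033),[(c,int(b[222,c])) for c in range(228,280,2)])
E
```

```text
-0.006 end bottom/centre/top [[np.float64(251.4), np.float64(204.2)], [np.float64(251.4), np.float64(211.2)], [np.float64(251.4), np.float64(219.3)]]
0 end bottom/centre/top [[np.float64(251.4), np.float64(201.3)], [np.float64(251.4), np.float64(207.8)], [np.float64(251.4), np.float64(215.4)]]
0.006 end bottom/centre/top [[np.float64(251.4), np.float64(198.6)], [np.float64(251.4), np.float64(204.7)], [np.float64(251.4), np.float64(211.8)]]
[(190, 181), (192, 180), (194, 160), (196, 143), (198, 142), (200, 95), (202, 14), (204, 12), (206, 15), (208, 14), (210, 17), (212, 55), (214, 132), (216, 122), (218, 109), (220, 109), (222, 110), (224, 108), (226, 108), (228, 127), (230, 138), (232, 138), (234, 122), (236, 110), (238, 120), (240, 206), (242, 209), (244, 163), (246, 110), (248, 106)]
[np.float64(231.2), np.float64(207.8)] [np.float64(271.6), np.float64(207.8)] [(228, 18), (230, 16), (232, 57), (234, 81), (236, 86), (238, 90), (240, 93), (242, 97), (244, 98), (246, 100), (248, 105), (250, 109), (252, 110), (254, 108), (256, 108), (258, 106), (260, 104), (262, 100), (264, 97), (266, 94), (268, 90), (270, 67), (272, 19), (274, 19), (276, 21), (278, 23)]
```

The bore end spans rows 200-213 against the predicted 201-215, so there is no noticeable droop. Lowering now.

```bash
python3 - <<'E'
from h import *
p=ctrl.current_tool_pos();z0=-.0121
ctrl.move_l([p[0],p[1],z0+.012],.08)
hit=ctrl.move_l([p[0],p[1],z0-.005],.012,contact_N=2.5)
print(hit,ctrl.current_tool_pos()-p,"z",ctrl.current_tool_pos()[2],ctrl.current_contact_force(),ctrl.current_wrist_torque(),ctrl.current_grip_width()*91,ctrl.current_t())
E
```

```text
True [-0.      0.0001 -0.071 ] z -0.009687770029579393 [-0.3432  1.1964  7.1742] [-0.0973  0.1021  0.0168] 25.196056301307305 25.8667
```

Touched down: 7 N, with the moment near nil, so it is lying flat. Release a little, rise and look.

```bash
python3 - <<'E'
from tray import *
ctrl.command_gripper(.42)
p=ctrl.current_tool_pos();ctrl.move_l([p[0],p[1],p[2]+.03],.06);ctrl.move_l([p[0],p[1],.15],.2)
ctrl.move_l([.535,-.365,.22],.25,ori=down(90));ctrl.sleep(.2);snap("f0")
print(ctrl.current_t(),ctrl.current_grip_width())
q,P,X=run("f0")
im=cv2.imread("pics/f0.png");h=cv2.cvtColor(im,cv2.COLOR_BGR2HSV)
poly=np.zeros(h.shape[:2],np.uint8);cv2.fillPoly(poly,[q.astype(int)],255);poly=cv2.erode(poly,np.ones((9,9)))
m=cv2.inRange(h,(0,0,40),(180,70,255))&poly
c=max(cv2.findContours(m,0,1)[0],key=cv2.contourArea)[:,0]
yaw=np.radians(-4.05);r=np.array([[np.cos(yaw),np.sin(yaw)],[-np.sin(yaw),np.cos(yaw)]])
l=(onplane(P,K,c,.021)[:,:2]-X.mean(0)[:2])@r.T;print("steel bbox tray frame",l.min(0),l.max(0))
left=l[(l[:,0]<np.median(l[:,0]))&(abs(l[:,1])<.042)];print("run flank slope deg",np.degrees(np.polyfit(left[:,1],left[:,0],1)[0]))
b=cv2.resize(ctrl.read_camera("scene")[180:290,140:300],(480,330),interpolation=cv2.INTER_CUBIC)
cv2.imwrite("pics/fin.png",np.hstack([im[20:350,130:430],b]))
E
```

```text
28.675 0.42126697770947563
f0 [[176.5, 50.70000076293945], [315.20001220703125, 61.70000076293945], [302.20001220703125, 161.1999969482422], [176.5, 152.8000030517578]] centre [ 0.523  -0.2842  0.027 ] sides 0.18280785616486325 0.13401927203165764 yaw -3.9378567399673905 -4.30221360451587
  copper in tray frame [-0.0664 -0.0543] [-0.0276  0.0476]
steel bbox tray frame [ 0.0274 -0.0507] [0.065  0.0517]
run flank slope deg -0.43071677486955867
```

View pics/fin.png

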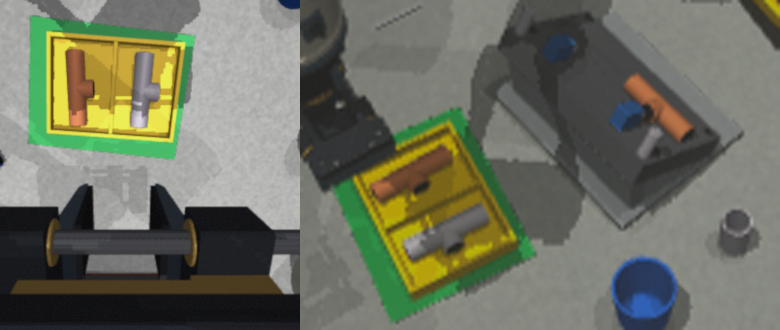

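The picture shows the steel tee flat in the far pocket at (145,90), its stub to the right like the copper one's at (78,88). Measured bbox centre is within 2 mm of the pocket's middle and the skew is about 0.4°. The copper tee is still in the die. Handing in.

```bash
python3 -c "
from bench import ctrl
print(ctrl.sign_off(),ctrl.current_t())"
```

```text
the job is handed in; nothing more can be done
the job is handed in; nothing more can be done
```

The steel tee is in the middle of the green-mat tray's empty pocket, lying flat with its stub pointing the same way as its neighbour's; the copper tee is still in the die, and the job is handed in at about 29 s on the robot's clock.

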